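# Open the green fume-filter pot on the resin bench

### The arm

A 6-joint arm with a two-finger parallel gripper is mounted at the origin on the work surface. World frame = base frame: x ahead of the robot, y to its left, z up, the work surface at z = 0. Lengths are in m, angles in rad, forces in N, time in s.
With the tool pointing down it reaches from about 0.3 to 0.75 m from the base axis. Payload 8.5 kg.
Tool frame: the origin (TCP) lies on the centre line of the jaws, within the pads' length; the fingertips stand 11 mm ahead of it and the grasp point (between the pads) lies 8 mm behind it (ctrl.tip_extent is the distance from the TCP to the fingertips, in m); z points along the fingers, y is the direction in which the jaws open and shut (so a half turn about z gives the same grasp; the last joint's range is limited). The gripper opens to 88 mm and grips with 3 to 60 N. Pads are 18 mm wide; open, the fingers measure 123 mm over their backs; the gripper's body (75 mm by 187 mm) begins 45 mm behind the grasp point.
Start: joints at [1.004, 0.381, 1.297, -0, 1.464, -0.215], TCP at [0.19, 0.516, 0.212] pointing down, gripper open.
Joint ranges: [-3.11, 3.11], [-0.89, 2.33], [0.22, 2.48], [-1.42, 4.56], [0.17, 2.85], [-2.88, 2.88]. Speed limits (rad/s): [2.39, 2.39, 3.14, 3.14, 3.14, 3.14].

### API

Orientations are given as a unit quaternion [w, x, y, z].
In Python, from station import ctrl, optics gives the robot as it stands.
- The arm moves only by the shell command python3 -m handwheel 'ROWS' [OPENING] [FORCE]. ROWS is JSON, a list of rows, each an object with "dp": the shift along the world's x, y, z in mm, a list of three; "rot": the turn, a rotation vector about the world's x, y, z in rad, a list of three. A call has exactly 5 rows; each row shifts and turns the pose as measured when the row begins; what a row does not reach is not made up. A row lasts 1/10 s, in which the tool goes at most 50 mm and 8.59 degrees, less where a joint would pass 70% of its speed; a pose out of reach is approached as far as the arm can. A call with a gripper value outside its range is refused whole. OPENING is the gripper command: -1 is shut, 1 is fully open, values between are in proportion, set as the call begins (- or left out, the last holds). The fingers move at their own pace and stop on an object; FORCE is the grip in N (left out, the last holds). Time passes only in rows, so rows that do not move let the fingers close, or fill a call up. It gives the time, the measured TCP pose, the force and the opening at its end, in the units of the state.
- ctrl.read_state(): the state, without advancing time (a new reading comes with each control period).
- optics.capture(name): name is "side" or "top"; returns (picture, depth): 480x640x3 uint8, blue, green, red; 480x640 float32, m along the optical axis (not along the pixel's ray), 0 where there is no reading.
- optics.calibration(name): a dict with "mtx" (3x3 intrinsics, pixels), "position" and "rotation" of the camera in the world. Camera axes: x right, y down, z forward; pixel columns grow to the right and rows downward; lengths in m; the calibration is good to about 2 mm. A picture is of the moment at which its call begins. calibration takes no time and is no camera call.
- ctrl.hand_in(): hands the job in, once; it reports no verdict.
The state is a dict: "clock": time; "joints": joint angles; "joint_vel": joint speeds; "effort": joint torques, N m; "tool_pos": TCP position; "tcp_rot": TCP orientation; "wrist_force": force on the tool from outside, world axes, zero at the start; "ft_torque": the same for the moment, N m; "opening": finger opening in m.
Only numpy, scipy, OpenCV 4.12 (cv2) and the standard library are available. Lean on these libraries where they do the work, as an engineer would, in place of code of your own. Each camera call takes 0.05 s, during which the arm holds its last target. There are 200 camera calls.

### The job

The filter in the fume-filter pot with the green cover is due for changing. Take the green cover's bar, turn it a quarter turn anticlockwise (seen from above) to free it from its hooks, lift it off, set it down upright in the middle of the round wooden board and let go; do not drop it. Leave the blue cover alone.

Things in the scene. Friction and masses are not known exactly. Their poses are not given: they have to be found in the camera images.
- green_cover: Green bayonet cover, 160 g, loose, locked on its pot. Disc 80 mm wide; two tabs along +x and -x reach 50 mm from the axis (16 wide, 6 thick). Black grip bar across the top along x: 60 long, 14 wide (y), from 18 to 50 mm above the origin. Spigot below, 68 mm wide, 10 deep. Origin: on the axis, at the spigot's flat underside, on which it stands; seated, it is 70 mm above the bench. z up.
- green_pot: White pot, green band, bolted down; 120 mm wide, rim 80 high, bore 74. Outlet stub at +x. Two hooks (top at 96 mm) near +x and -x, 2.5 mm above the cover's tabs. Locked: cover x along pot x (within 4 deg); clockwise blocked after some 5 deg. Turned 57 to 123 deg anticlockwise (white rim marks at 90) it lifts straight out; little friction, no spring. Origin: on the axis at bench level.
- board: Round wooden board, 190 mm across, 18 mm thick, fixed on the bench. Origin at the centre of its underside, at bench level.
- blue_cover: Blue bayonet cover of the other pot, same shape, size and origin as the green one, locked on an identical pot with a blue band. To be left alone.
Not all that is in view belongs to the job. What is meant by the green_cover is not red, and is the larger of those in its own colour.

How it is judged:
By the outcome, as a careful person would: the job done as asked, in the order asked, and still so for the second after the job is handed in, with the robot touching nothing.
It also fails if it takes over 45 s, if anything falls off the work surface, if the arm or the gripper's body presses on something with over 40 N, if the wrist force passes 120 N, or if a joint passes its speed limit or range.

## Working session

There is one attempt and no reset: what is moved stays moved. The work goes in short steps, Python scripts to look and compute and a shell command to move; the robot and the scene stay as the last step left them, time stands still between calls to the robot, and variables do not carry over. Pictures are saved under pics/ and viewed, about 8 in all and at most 12, crops included, and the job is handed in when it is done.

```bash
ls; mkdir -p pics; python3 - <<'E'
from station import ctrl, optics
import cv2,numpy as np
for n in("top","side"):
    p,d=optics.capture(n); cv2.imwrite(f"pics/{n}0.png",p); np.save(f"pics/{n}0.npy",d)
    print(n,optics.calibration(n), d.min(),d.max())
s=ctrl.read_state(); print(s)
E
```

```text
pics
top {'mtx': array([[458.80002568,   0.        , 319.94888253],
       [  0.        , 458.80002568, 246.12282634],
       [  0.        ,   0.        ,   1.        ]]), 'position': array([ 0.42911065, -0.00413996,  0.85108852]), 'rotation': array([ 0.03972004, -0.69874628,  0.71317032, -0.03954811])} 0.0 1.7282062
side {'mtx': array([[554.70848195,   0.        , 331.31673209],
       [  0.        , 554.70848195, 231.36492074],
       [  0.        ,   0.        ,   1.        ]]), 'position': array([0.42294906, 0.56307005, 0.74751493]), 'rotation': array([ 0.02253188, -0.06672189,  0.9356953 , -0.34570914])} 0.0 3.0813513
{'clock': 0.1, 'joints': array([ 1.00369881e+00,  3.81133954e-01,  1.29816847e+00, -4.55199082e-06,
        1.46356538e+00, -2.15278743e-01]), 'joint_vel': array([ 8.15165884e-06, -2.85424541e-03, -7.73385681e-04, -7.41635719e-04,
       -7.83786740e-04,  5.51070619e-04]), 'effort': array([ 5.59711712e-03, -4.38652790e+01, -2.24912202e+01,  7.16215884e-02,
        3.42150405e-02, -4.92694790e-05]), 'tool_pos': array([0.18937186, 0.51607255, 0.21130223]), 'tcp_rot': array([-2.41005923e-04,  1.75003287e-01,  9.84567643e-01, -5.90269981e-04]), 'wrist_force': array([-0.3632462 ,  0.06476521,  0.3624532 ]), 'ft_torque': array([ 0.03120764, -0.03256535, -0.04006237]), 'opening': 0.08816459517700223}
```

View pics/top0.png

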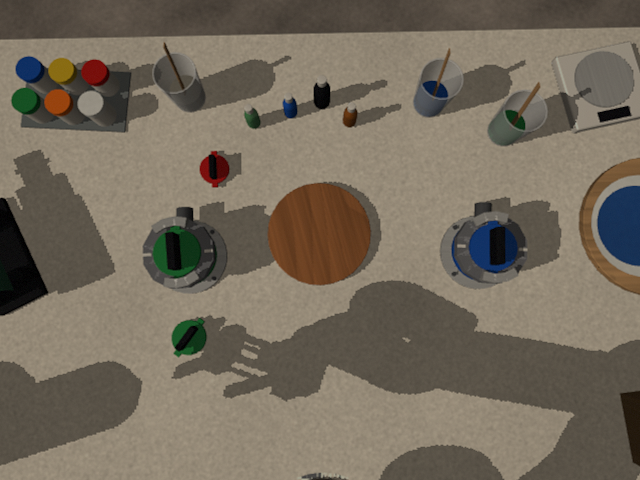

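View pics/side0.png

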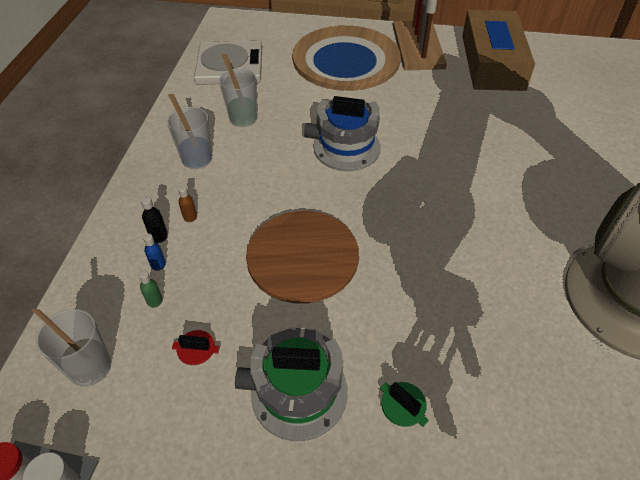

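Candidates, as top-view pixels:
- (176,251): large green cover on the green-banded pot.
- (189,337): small loose green cover.
- (214,168): small red cover.
- (495,245): blue cover on its pot.

By the description I choose (176,251). Next I measure it and check it in a crop.

```bash
cat > h.py <<'E'
import cv2,numpy as np
from scipy.spatial.transform import Rotation as R
from station import ctrl,optics
def ray(n,uv,z):
    c=optics.calibration(n);q=c['rotation'];M=R.from_quat([q[1],q[2],q[3],q[0]]).as_matrix()
    uv=np.atleast_2d(np.asarray(uv,float))
    d=np.c_[uv,np.ones(len(uv))]@np.linalg.inv(c['mtx']).T@M.T
    return c['position']+d*((z-c['position'][2])/d[:,2])[:,None]
def pts(n,dep):  # world point per pixel
    c=optics.calibration(n);q=c['rotation'];M=R.from_quat([q[1],q[2],q[3],q[0]]).as_matrix()
    v,u=np.mgrid[:480,:640]
    d=np.stack([u,v,np.ones_like(u)],-1)@np.linalg.inv(c['mtx']).T*dep[...,None]
    return d@M.T+c['position']
def rect(P):  # centre, long-axis angle deg, sizes in mm
    (c,s,a)=cv2.minAreaRect((P[:,:2]*1000).astype(np.float32))
    if s[0]<s[1]: a+=90; s=s[::-1]
    return np.round(c,1),round(a%180,1),np.round(s,1)
def comp(mask,uv):
    k,l=cv2.connectedComponents(mask.astype(np.uint8)); 
    ys,xs=np.nonzero(l>0); i=np.argmin((xs-uv[0])**2+(ys-uv[1])**2); m=l==l[ys[i],xs[i]]
    return m
def px(m): y,x=np.nonzero(m); return np.c_[x,y]
E
python3 - <<'E'
from h import *
for n,roi,bd,cv in(("top",(130,200,230,300),(320,233),(155,255)),("side",(230,320,360,430),(303,255),(330,375))):
    p=cv2.imread(f"pics/{n}0.png");d=np.load(f"pics/{n}0.npy");W=pts(n,d);hsv=cv2.cvtColor(p,cv2.COLOR_BGR2HSV)
    x0,y0,x1,y1=roi; r=np.zeros(d.shape,bool); r[y0:y1,x0:x1]=1
    bar=comp(r&(p.max(2)<60)&(W[...,2]>.108)&(d>0),((x0+x1)/2,(y0+y1)/2))
    print(n,"bar z",np.percentile(W[bar][:,2],[5,50,95]).round(3),bar.sum(),"rays",rect(ray(n,px(bar),.12)),"depth",rect(W[bar]))
    g=r&(abs(hsv[...,0].astype(int)-65)<20)&(hsv[...,1]>120)&(abs(W[...,2]-.087)<.012)
    print("green z",np.median(W[g][:,2]),[np.round(t,1) for t in cv2.minEnclosingCircle((W[g][:,:2]*1000).astype(np.float32))], g.sum())
    ring=r&(d>0)&(abs(W[...,2]-.094)<.006)&~g&~bar
    print("ring circ",[np.round(t,1) for t in cv2.minEnclosingCircle((W[ring][:,:2]*1000).astype(np.float32))])
    b=comp((hsv[...,0]<20)&(hsv[...,1]>110)&(abs(W[...,2]-.018)<.008),bd)
    Q=ray(n,px(b),.018);print("board",np.median(W[b][:,2]),[np.round(t,1) for t in cv2.minEnclosingCircle((Q[:,:2]*1000).astype(np.float32))])
p=cv2.imread("pics/top0.png")[190:310,120:250];q=cv2.imread("pics/side0.png")[310:450,220:360]
cv2.imwrite("pics/c1.png",np.hstack([cv2.resize(p,(400,400),interpolation=2),cv2.resize(q,(400,400),interpolation=2)]))
# outlet stub direction, tool
print("stub",ray("top",[185,213],.06), "pot base",ray("top",[185,255],.0))
E
```

```text
top bar z [0.111 0.119 0.122] 373 rays (array([509.2, 234.2]), 4.6, array([60.7, 16.5])) depth (array([509.8, 235.9]), 4.8, array([60.2, 14.3]))
green z 0.08783015373753583 [array([511.6, 237.9]), np.float64(43.3)] 1288
ring circ [array([509.7, 236.8]), np.float64(59.8)]
board 0.01787601311491427 [array([546.9,  -2.7]), np.float64(94.3)]
side bar z [0.11  0.119 0.121] 658 rays (array([511.6, 238.9]), 5.1, array([59.9, 19.6])) depth (array([512.3, 235.7]), 5.9, array([59.6, 15.7]))
green z 0.08760506424273862 [array([514. , 232.8]), np.float64(43.7)] 1899
ring circ [array([512.4, 235.2]), np.float64(59.8)]
board 0.017605379546807076 [array([ 5.496e+02, -3.000e-01]), np.float64(97.0)]
stub [[0.58137749 0.2300813  0.06      ]] pot base [[0.5134827  0.24684737 0.        ]]
```

View pics/c1.png

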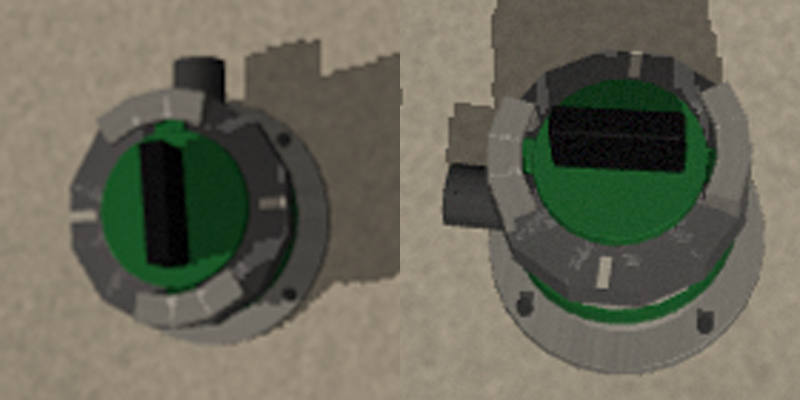

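The crop shows the large green cover seated under both hooks. Its bar is at about (165,205) in the left panel, running roughly along +x. Measurements: axis ≈ (511,236) mm, bar top at 0.120, bar angle ≈ 5°, board centre ≈ (548,-1.5) mm. I'll turn the tool clockwise on the way over, so joint 6 keeps room for the anticlockwise turn.

```bash
python3 -m handwheel '[{"dp":[18,-15,0],"rot":[0,0,-0.15]},{"dp":[18,-15,0],"rot":[0,0,-0.15]},{"dp":[18,-15,0],"rot":[0,0,-0.15]},{"dp":[18,-15,0],"rot":[0,0,-0.15]},{"dp":[18,-15,0],"rot":[0,0,-0.15]}]' 1 30
python3 -m handwheel '[{"dp":[18,-15,0],"rot":[0,0,-0.15]},{"dp":[18,-15,0],"rot":[0,0,-0.15]},{"dp":[18,-15,0],"rot":[0,0,-0.15]},{"dp":[18,-15,0],"rot":[0,0,-0.15]},{"dp":[18,-15,0],"rot":[0,0,-0.15]}]'
cat > st.py <<'E'
from h import *
s=ctrl.read_state();q=s['tcp_rot'];M=R.from_quat([q[1],q[2],q[3],q[0]]).as_matrix()
print(s['clock'],(s['tool_pos']*1000).round(1),"y ang",np.degrees(np.arctan2(M[1,1],M[0,1])).round(1),"z",M[:,2].round(3),"j",s['joints'].round(2),"F",s['wrist_force'].round(1),"open",round(s['opening']*1000,1))
z=M[:,2];t=np.cross(z,[0,0,-1]);print("rot to vertical",t.round(3))
E
python3 st.py
```

```text
clock: 0.6
tool_pos: [0.2794, 0.4391, 0.2094]
tcp_rot: [-0.002, 0.526, 0.851, -0.002]
wrist_force: [0.1, -0.1, -0.5]
opening: 0.0878
clock: 1.1
tool_pos: [0.3721, 0.36, 0.2079]
tcp_rot: [-0.003, 0.801, 0.599, -0.003]
wrist_force: [0.9, 1.6, -0.6]
opening: 0.088
1.1 [372.1 360.  207.9] y ang -16.4 z [-0.008  0.001 -1.   ] j [0.54 0.33 1.39 0.   1.43 0.82] F [ 0.9  1.6 -0.6] open 88.0
rot to vertical [-0.001 -0.008 -0.   ]
```

```bash
python3 -m handwheel '[{"dp":[17,-15,0],"rot":[0,0,-0.15]},{"dp":[17,-15,0],"rot":[0,0,-0.15]},{"dp":[17,-15,0],"rot":[0,0,-0.15]},{"dp":[17,-15,0],"rot":[0,0,-0.15]},{"dp":[17,-15,0],"rot":[0,0,-0.15]}]' >/dev/null
python3 -m handwheel '[{"dp":[17,-15,0],"rot":[0,0,-0.15]},{"dp":[17,-15,-5],"rot":[0,0,-0.15]},{"dp":[17,-15,-5],"rot":[0,0,-0.14]},{"dp":[0,0,0],"rot":[0,0,0]},{"dp":[0,0,0],"rot":[0,0,0]}]' >/dev/null
python3 st.py
```

```text
2.1 [513.4 232.2 194.1] y ang -85.1 z [-0.01   0.009 -1.   ] j [0.21 0.42 1.29 0.01 1.44 1.69] F [ 0.1  0.2 -0.5] open 88.2
rot to vertical [-0.009 -0.01  -0.   ]
```

```bash
python3 -m handwheel '[{"dp":[-2,4,-15],"rot":[-0.009,-0.01,0]},{"dp":[0,0,-15],"rot":[0,0,0]},{"dp":[0,0,-15],"rot":[0,0,0]},{"dp":[0,0,-10],"rot":[0,0,0]},{"dp":[0,0,0],"rot":[0,0,0]}]' >/dev/null
python3 st.py; python3 - <<'E'
from h import *
for n in("top","side"):
    p,d=optics.capture(n);cv2.imwrite(f"pics/{n}1.png",p)
a=cv2.imread("pics/top1.png")[190:310,120:250];b=cv2.imread("pics/side1.png")[280:440,220:380]
cv2.imwrite("pics/c2.png",np.hstack([cv2.resize(a,(400,400)),cv2.resize(b,(400,400))]))
E
```

```text
2.6 [508.  239.9 138.6] y ang -84.2 z [ 0.002  0.    -1.   ] j [ 0.23  0.46  1.39 -0.    1.29  1.7 ] F [-0.4 -0.7  0.4] open 88.1
rot to vertical [-0.     0.002  0.   ]
```

View pics/c2.png

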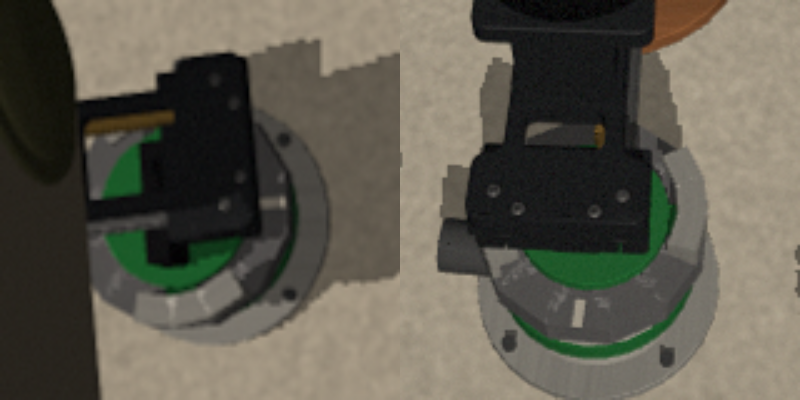

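The fingers straddle the bar, but a wide black plate shows near the fingertips. I'll check its height and width from depth before going down.

```bash
python3 - <<'E'
from h import *
p,d=optics.capture("side");W=pts("side",d)*1000
for v in range(330,392,4):
    r=[]
    for u in range(236,330,6):
        r.append("%4d,%4d,%3d"%tuple(W[v,u]) )
    if v%8==2: print(v,[x for x in r][::2])
tp=ctrl.read_state()['tool_pos']*1000
near=(abs(W[...,0]-tp[0])<60)&(abs(W[...,1]-tp[1])<75)&(p.max(2)<70)&(d>0)
for z in range(122,200,6):
    m=near&(abs(W[...,2]-z)<3)&(W[...,1]>tp[1]+30)
    if m.sum()>3: print(z,m.sum(),"x",np.percentile(W[m][:,0],[2,98]).round(),"y",np.percentile(W[m][:,1],[2,98]).round())
E
```

```text
330 [' 627, 146, -2', ' 608, 145, -1', ' 590, 142,  0', ' 572, 139,  0', ' 539, 183, 80', ' 523, 180, 78', ' 482, 289,272', ' 498, 129,  0']
338 [' 623, 161,  0', ' 605, 159,  0', ' 527, 305,273', ' 519, 293,254', ' 507, 290,253', ' 495, 289,253', ' 481, 298,273', ' 488, 188, 80']
346 [' 620, 174, -1', ' 536, 315,273', ' 525, 313,273', ' 513, 311,272', ' 502, 311,274', ' 491, 308,272', ' 479, 307,273', ' 471, 287,239']
354 [' 616, 187, -1', ' 534, 323,274', ' 523, 322,273', ' 511, 320,274', ' 500, 319,274', ' 489, 316,272', ' 478, 315,272', ' 484, 215, 86']
362 [' 613, 199, -1', ' 532, 331,273', ' 521, 329,272', ' 510, 328,273', ' 499, 327,273', ' 488, 325,274', ' 477, 323,273', ' 482, 228, 90']
370 [' 609, 213,  0', ' 533, 333,260', ' 521, 334,266', ' 509, 333,267', ' 498, 331,267', ' 487, 331,268', ' 475, 330,271', ' 480, 239, 88']
378 [' 595, 245, 45', ' 579, 244, 46', ' 525, 327,233', ' 514, 325,232', ' 502, 323,232', ' 490, 323,235', ' 478, 322,237', ' 479, 250, 89']
386 [' 595, 253, 36', ' 578, 251, 36', ' 552, 272, 90', ' 539, 265, 78', ' 522, 266, 86', ' 507, 265, 88', ' 492, 263, 88', ' 478, 257, 79']
170 8 x [502. 512.] y [296. 298.]
176 5 x [499. 511.] y [297. 299.]
```

The plate is the gripper body at z ≈ 273 mm, well clear, so I go down.

```bash
python3 -m handwheel '[{"dp":[3,-3,-12],"rot":[0,0,-0.01]},{"dp":[0,0,-12],"rot":[0,0,0]},{"dp":[0,0,-8],"rot":[0,0,0]},{"dp":[0,0,0],"rot":[0,0,0]},{"dp":[0,0,0],"rot":[0,0,0]}]' >/dev/null
python3 st.py
```

```text
3.25 [512.8 236.3 106.2] y ang -84.9 z [ 0.006  0.001 -1.   ] j [ 0.22  0.5   1.43 -0.    1.21  1.7 ] F [0.2 0.1 0.1] open 88.3
rot to vertical [-0.001  0.006  0.   ]
```

```bash
python3 -m handwheel '[{"dp":[-1,0,-3],"rot":[0,0.006,0]},{"dp":[0,0,0],"rot":[0,0,0]},{"dp":[0,0,0],"rot":[0,0,0]},{"dp":[0,0,0],"rot":[0,0,0]},{"dp":[0,0,0],"rot":[0,0,0]}]' -1 20
python3 -m handwheel '[{"dp":[0,0,0],"rot":[0,0,0]},{"dp":[0,0,0],"rot":[0,0,0]},{"dp":[0,0,0],"rot":[0,0,0]},{"dp":[0,0,0],"rot":[0,0,0]},{"dp":[0,0,0],"rot":[0,0,0]}]' >/dev/null;python3 st.py
```

```text
clock: 3.75
tool_pos: [0.5122, 0.2365, 0.1038]
tcp_rot: [-0.001, 0.999, 0.045, 0.001]
wrist_force: [0.2, 0.3, 0.2]
opening: 0.0501
4.25 [512.2 236.6 104. ] y ang -84.9 z [ 0.002  0.002 -1.   ] j [0.22 0.5  1.43 0.   1.21 1.7 ] F [ 0.7  0.  -0.3] open 10.1
rot to vertical [-0.002  0.002  0.   ]
```

```bash
python3 -m handwheel '[{"dp":[0,0,0],"rot":[0,0,0]},{"dp":[0,0,0],"rot":[0,0,0]},{"dp":[0,0,0],"rot":[0,0,0]},{"dp":[0,0,0],"rot":[0,0,0]},{"dp":[0,0,0],"rot":[0,0,0]}]' >/dev/null;python3 st.py
python3 - <<'E'
from h import *
for n in("top","side"):
    p,d=optics.capture(n);cv2.imwrite(f"pics/{n}2.png",p)
a=cv2.imread("pics/top2.png")[190:310,120:250];b=cv2.imread("pics/side2.png")[280:440,220:380]
cv2.imwrite("pics/c3.png",np.hstack([cv2.resize(a,(400,400)),cv2.resize(b,(400,400))]))
E
```

```text
4.75 [512.3 236.5 104. ] y ang -84.9 z [ 0.002  0.002 -1.   ] j [0.22 0.5  1.43 0.   1.21 1.7 ] F [ 0.4 -0.2 -0.7] open 0.7
rot to vertical [-0.002  0.002  0.   ]
```

View pics/c3.png

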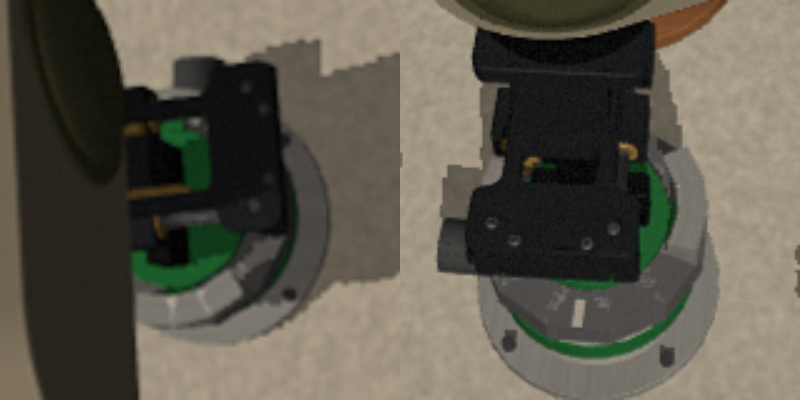

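The gripper shut to 0.7 mm, so the bar is not between the pads. I'll find out where the fingertips really are.

```bash
python3 - <<'E'
from h import *
tp=ctrl.read_state()['tool_pos']*1000
for n in("top","side"):
    p,d=optics.capture(n);W=pts(n,d)*1000
    near=(np.hypot(W[...,0]-tp[0],W[...,1]-tp[1])<60)&(d>0)&(p.max(2)<90)
    for z in range(90,230,6):
        m=near&(abs(W[...,2]-z)<3)&((W[...,2]>100))
        if m.sum()>3: print(n,z,m.sum(),"x",np.percentile(W[m][:,0]-tp[0],[2,50,98]).round(),"y",np.percentile(W[m][:,1]-tp[1],[2,50,98]).round())
    np.save(f"pics/W_{n}.npy",W)
    x0,y0=(150,190) if n=="top" else (250,310)
    h=np.clip(W[...,2],60,260); c=cv2.applyColorMap(((h-60)*1.27).astype(np.uint8),cv2.COLORMAP_JET)
    o=p.astype(float)*1.6; o=np.clip(o,0,255).astype(np.uint8)
    a=np.hstack([o[y0:y0+100,x0-30:x0+100],c[y0:y0+100,x0-30:x0+100]])
    cv2.imwrite(f"pics/d_{n}.png",cv2.resize(a,(780,300),interpolation=0))
cv2.imwrite("pics/c4.png",np.vstack([cv2.imread("pics/d_top.png"),cv2.imread("pics/d_side.png")]))
E
```

```text
top 102 21 x [-32.   8.  26.] y [-9. -6. -4.]
top 108 28 x [-32.  -4.  26.] y [-10.  -6.  -4.]
top 114 28 x [-32.  -5.  25.] y [-9. -6. -4.]
top 120 58 x [-33. -28.  25.] y [-9. -4.  4.]
top 192 5 x [ 5.  7. 10.] y [-27. -27. -27.]
top 198 15 x [-24.   9.  30.] y [-30. -28. -24.]
top 204 34 x [-33.   1.  35.] y [-33. -29. -19.]
top 210 121 x [-32. -19.  33.] y [-55. -35. -27.]
top 216 184 x [-32.  -2.  35.] y [-52. -27. -20.]
top 222 114 x [-30.   1.  33.] y [-37. -25. -19.]
top 228 77 x [-21. -10.  20.] y [-54. -35. -23.]
side 102 9 x [-30. -29. -26.] y [1. 3. 4.]
side 108 8 x [-30. -28. -26.] y [2. 3. 4.]
side 114 12 x [-30. -28.  16.] y [-4.  3.  4.]
side 120 143 x [-30. -21.  29.] y [-10.  -2.   3.]
side 144 4 x [-1.  1.  6.] y [14. 14. 15.]
side 150 28 x [-6.  4. 10.] y [14. 15. 16.]
side 156 34 x [-8.  1. 10.] y [14. 16. 17.]
side 162 34 x [-8.  1. 10.] y [15. 16. 17.]
side 168 26 x [-8. -1. 10.] y [15. 17. 18.]
side 192 38 x [-12.   1.  11.] y [27. 29. 30.]
side 198 29 x [-33.  -4.  31.] y [-11.  29.  34.]
side 204 43 x [-34. -30.  32.] y [-19.  27.  35.]
side 210 103 x [-34. -27.  32.] y [-19.  34.  48.]
side 216 325 x [-34. -26.  34.] y [-29.  19.  42.]
side 222 126 x [-32.  -7.  33.] y [-26.  21.  51.]
side 228 52 x [-26.  -3.  14.] y [26. 46. 53.]
```

View pics/c4.png

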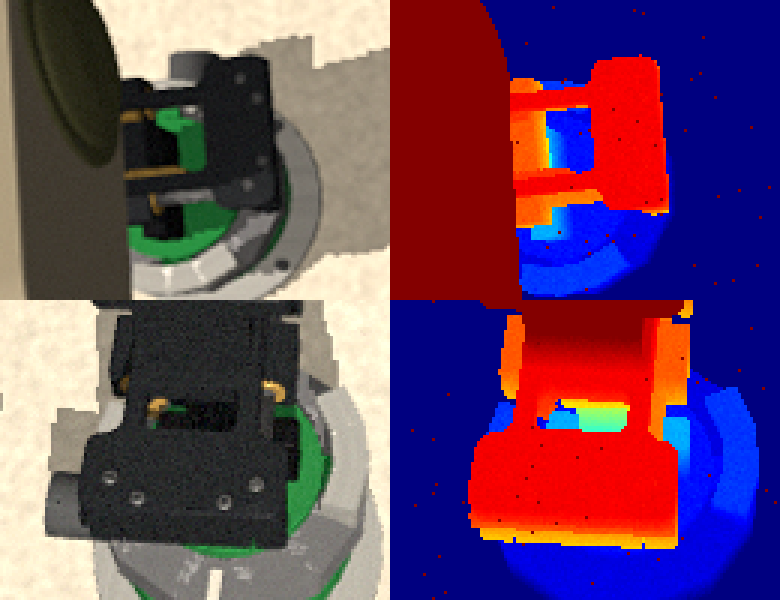

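```bash
python3 -c "
from station import ctrl;print(ctrl.tip_extent,[a for a in dir(ctrl) if a[0]!='_'])"
python3 -m handwheel '[{"dp":[0,0,20],"rot":[0,0,0]},{"dp":[0,0,20],"rot":[0,0,0.15]},{"dp":[0,0,20],"rot":[0,0,0.15]},{"dp":[0,0,20],"rot":[0,0,0.15]},{"dp":[0,0,10],"rot":[0,0,0.15]}]' 1 >/dev/null
python3 -m handwheel '[{"dp":[0,0,0],"rot":[0,0,0.15]},{"dp":[0,0,0],"rot":[0,0,0.15]},{"dp":[0,0,0],"rot":[0,0,0.15]},{"dp":[0,0,0],"rot":[0,0,0.15]},{"dp":[0,0,0],"rot":[0,0,0.15]}]' >/dev/null
python3 st.py
python3 - <<'E'
from h import *
tp=ctrl.read_state()['tool_pos']*1000
p,d=optics.capture("side");W=pts("side",d)*1000
near=(abs(W[...,0]-tp[0])<70)&(abs(W[...,1]-tp[1])<40)&(d>0)&(W[...,2]>125)
for z in range(126,290,6):
    m=near&(abs(W[...,2]-z)<3)
    if m.sum()>3: print(z,m.sum(),"x",np.percentile(W[m][:,0]-tp[0],[2,50,98]).round(),"y",np.percentile(W[m][:,1]-tp[1],[2,50,98]).round())
cv2.imwrite("pics/c5.png",cv2.resize(p[180:440,180:440],(600,600)))
E
```

```text
0.011 ['IKError', 'hand_in', 'read_state', 'tip_extent']
5.95 [511.5 236.3 197.9] y ang -7.2 z [ 0.003 -0.    -1.   ] j [ 0.22  0.41  1.29 -0.    1.44  0.35] F [ 0.6 -0.2  0.2] open 78.3
rot to vertical [0.    0.003 0.   ]
222 9 x [-44.  40.  50.] y [-11.   3.  16.]
228 79 x [-47.  41.  52.] y [-13.   4.  17.]
234 100 x [-50.  41.  55.] y [-11.   4.  17.]
240 108 x [-50.  40.  55.] y [-14.   4.  17.]
246 119 x [-51.  41.  55.] y [-12.   4.  17.]
252 99 x [-50.  43.  57.] y [-9.  4. 17.]
258 54 x [-48.  48.  57.] y [-6.  3. 18.]
264 55 x [41. 49. 58.] y [-2.  3.  5.]
270 87 x [40. 46. 57.] y [-15.   2.   5.]
276 27 x [47. 48. 56.] y [-15.  -5.   5.]
282 14 x [47. 48. 49.] y [-9. -7. -1.]
288 14 x [48. 49. 49.] y [-7. -3.  2.]
```

View pics/c5.png

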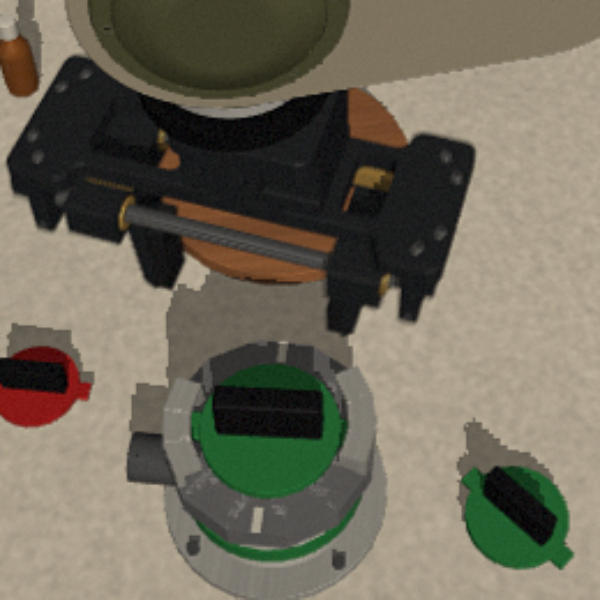

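The fingertips (crop (165,285) and (340,330)) sit at z ≈ 223 mm while the reported TCP is 198. The real tool is therefore about 36 mm higher than reported, while x and y agree. The pot and board heights match their given sizes, so I trust the cameras and will aim for a reported z ≈ 69. The bar, crop (265,410), has not moved.

```bash
python3 -m handwheel '[{"dp":[0,0,0],"rot":[0,0,-0.15]},{"dp":[0,0,0],"rot":[0,0,-0.15]},{"dp":[0,0,0],"rot":[0,0,-0.15]},{"dp":[0,0,0],"rot":[0,0,-0.15]},{"dp":[0,0,-10],"rot":[0,0,-0.15]}]' >/dev/null
python3 -m handwheel '[{"dp":[0,0,-20],"rot":[0,0,-0.15]},{"dp":[0,0,-20],"rot":[0,0,-0.15]},{"dp":[0,0,-20],"rot":[0,0,-0.15]},{"dp":[0,0,-15],"rot":[0,0,-0.15]},{"dp":[0,0,0],"rot":[0,0,0]}]' >/dev/null
python3 st.py
```

```text
7.0 [511.4 236.3 110.7] y ang -84.9 z [ 0.002 -0.005 -1.   ] j [ 0.23  0.5   1.42 -0.01  1.23  1.71] F [ 0.2 -0.5  0.2] open 88.2
rot to vertical [0.005 0.002 0.   ]
```

```bash
python3 -m handwheel '[{"dp":[0,0,-10],"rot":[0.005,0.002,0]},{"dp":[0,0,-10],"rot":[0,0,0]},{"dp":[0,0,-5],"rot":[0,0,0]},{"dp":[0,0,-5],"rot":[0,0,0]},{"dp":[0,0,0],"rot":[0,0,0]}]'; python3 st.py
```

```text
clock: 7.5
tool_pos: [0.5124, 0.2365, 0.0802]
tcp_rot: [-0.001, 0.999, 0.048, 0.001]
wrist_force: [-0.6, 0.9, 1.1]
opening: 0.0881
7.5 [512.4 236.5  80.2] y ang -84.5 z [ 0.003  0.001 -1.   ] j [0.22 0.53 1.46 0.   1.15 1.7 ] F [-0.6  0.9  1.1] open 88.1
rot to vertical [-0.001  0.003  0.   ]
```

```bash
python3 -m handwheel '[{"dp":[0,0,-4],"rot":[0,0,0]},{"dp":[0,0,-3],"rot":[0,0,0]},{"dp":[0,0,-2],"rot":[0,0,0]},{"dp":[0,0,0],"rot":[0,0,0]},{"dp":[0,0,0],"rot":[0,0,0]}]'; python3 st.py
```

```text
clock: 8.0
tool_pos: [0.5128, 0.2367, 0.0711]
tcp_rot: [-0.001, 0.999, 0.049, 0.002]
wrist_force: [0.3, -0.5, -0.2]
opening: 0.0881
8.0 [512.8 236.7  71.1] y ang -84.4 z [ 0.004  0.002 -1.   ] j [0.22 0.54 1.47 0.   1.13 1.7 ] F [ 0.3 -0.5 -0.2] open 88.1
rot to vertical [-0.002  0.004  0.   ]
```

```bash
for i in 1 2 3; do python3 -m handwheel '[{"dp":[0,0,0],"rot":[0,0,0]},{"dp":[0,0,0],"rot":[0,0,0]},{"dp":[0,0,0],"rot":[0,0,0]},{"dp":[0,0,0],"rot":[0,0,0]},{"dp":[0,0,0],"rot":[0,0,0]}]' -1 25 >/dev/null; python3 st.py|head -1; done
```

```text
8.5 [513.  236.8  71.5] y ang -84.4 z [ 0.005  0.002 -1.   ] j [0.22 0.54 1.47 0.   1.13 1.7 ] F [ 0.5  0.6 -0. ] open 50.2
9.0 [513.  236.7  71.6] y ang -84.4 z [ 0.005  0.002 -1.   ] j [0.22 0.54 1.47 0.   1.13 1.7 ] F [ 0.1 -1.3  0.1] open 13.8
9.5 [513.  236.7  71.6] y ang -84.4 z [ 0.005  0.002 -1.   ] j [0.22 0.54 1.47 0.   1.13 1.7 ] F [ 0.3 -0.3  0.2] open 14.0
```

Gripped at 14 mm, the bar's width. Now the anticlockwise turn.

```bash
python3 -m handwheel '[{"dp":[0,0,0],"rot":[0,0,0.08]},{"dp":[0,0,0],"rot":[0,0,0.1]},{"dp":[0,0,0],"rot":[0,0,0.1]},{"dp":[0,0,0],"rot":[0,0,0.1]},{"dp":[0,0,0],"rot":[0,0,0.1]}]'; python3 st.py
```

```text
clock: 10.0
tool_pos: [0.5129, 0.2368, 0.0716]
tcp_rot: [-0.002, 0.956, 0.293, 0.002]
wrist_force: [0.3, -0.3, 0.3]
opening: 0.014
10.0 [512.9 236.8  71.6] y ang -56.0 z [ 0.003  0.004 -1.   ] j [0.22 0.54 1.47 0.   1.13 1.2 ] F [ 0.3 -0.3  0.3] open 14.0
rot to vertical [-0.004  0.003  0.   ]
```

```bash
python3 -m handwheel '[{"dp":[0,0,0],"rot":[-0.002,0.002,0.12]},{"dp":[0,0,0],"rot":[0,0,0.12]},{"dp":[0,0,0],"rot":[0,0,0.12]},{"dp":[0,0,0],"rot":[0,0,0.12]},{"dp":[0,0,0],"rot":[0,0,0.12]}]' >/dev/null; python3 st.py
python3 -m handwheel '[{"dp":[0,0,0],"rot":[0,0,0.12]},{"dp":[0,0,0],"rot":[0,0,0.12]},{"dp":[0,0,0],"rot":[0,0,0.12]},{"dp":[0,0,0],"rot":[0,0,0.1]},{"dp":[0,0,0],"rot":[0,0,0]}]' >/dev/null; python3 st.py
```

```text
10.5 [513.7 236.6  71.6] y ang -20.2 z [ 0.001  0.003 -1.   ] j [0.22 0.54 1.46 0.   1.13 0.57] F [1.  0.3 0.2] open 14.0
rot to vertical [-0.003  0.001  0.   ]
11.0 [511.2 235.8  71.7] y ang 7.3 z [-0.006  0.001 -1.   ] j [0.22 0.54 1.46 0.   1.14 0.09] F [-0.2  1.2 -0.3] open 14.3
rot to vertical [-0.001 -0.006 -0.   ]
```

```bash
python3 -m handwheel '[{"dp":[1,0,0],"rot":[0,-0.006,0]},{"dp":[0,0,4],"rot":[0,0,0]},{"dp":[0,0,4],"rot":[0,0,0]},{"dp":[0,0,4],"rot":[0,0,0]},{"dp":[0,0,0],"rot":[0,0,0]}]'; python3 st.py
python3 - <<'E'
from h import *
p,d=optics.capture("side");cv2.imwrite("pics/c6.png",cv2.resize(p[240:440,200:400],(600,600)))
E
```

```text
clock: 11.5
tool_pos: [0.5119, 0.2358, 0.0841]
tcp_rot: [-0.001, 0.663, 0.749, 0.0]
wrist_force: [0.5, 0.4, -1.8]
opening: 0.014
11.5 [511.9 235.8  84.1] y ang 7.0 z [-0.001  0.001 -1.   ] j [0.22 0.53 1.45 0.   1.16 0.1 ] F [ 0.5  0.4 -1.8] open 14.0
rot to vertical [-0.001 -0.001 -0.   ]
```

View pics/c6.png

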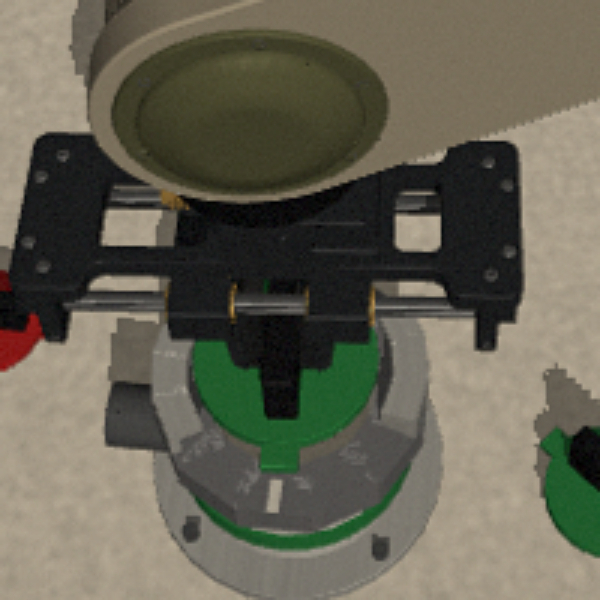

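The tab now lines up with the white mark (crop (280,455) and (275,495)), the cover is free of the hooks, and the wrist carries about 1.8 N, its weight. Lifting.

```bash
python3 -m handwheel '[{"dp":[0,0,6],"rot":[0,0,0]},{"dp":[0,0,10],"rot":[0,0,0]},{"dp":[0,0,12],"rot":[0,0,0]},{"dp":[0,0,12],"rot":[0,0,0]},{"dp":[0,0,8],"rot":[0,0,0]}]'>/dev/null; python3 st.py
python3 -m handwheel '[{"dp":[3,-18,2],"rot":[0,0,0]},{"dp":[3,-22,0],"rot":[0,0,0]},{"dp":[3,-25,0],"rot":[0,0,0]},{"dp":[4,-25,0],"rot":[0,0,0]},{"dp":[4,-25,0],"rot":[0,0,0]}]' >/dev/null; python3 st.py
python3 -m handwheel '[{"dp":[4,-25,0],"rot":[0,0,0]},{"dp":[4,-25,0],"rot":[0,0,0]},{"dp":[4,-20,0],"rot":[0,0,0]},{"dp":[3,-15,0],"rot":[0,0,0]},{"dp":[0,-8,0],"rot":[0,0,0]}]' >/dev/null; python3 st.py
```

```text
12.05 [511.7 235.6 135. ] y ang 6.9 z [-0.002  0.    -1.   ] j [0.22 0.47 1.38 0.   1.29 0.1 ] F [-0.1  0.  -2.3] open 13.9
rot to vertical [-0.    -0.002 -0.   ]
12.55 [529.3 119.8 141.3] y ang 7.2 z [ 0.004  0.002 -1.   ] j [ 0.    0.43  1.44  0.    1.27 -0.12] F [ 0.2  0.3 -1.6] open 13.8
rot to vertical [-0.002  0.004  0.   ]
13.05 [545.2  20.8 143.6] y ang 7.1 z [ 0.006  0.001 -1.   ] j [-0.18  0.43  1.43  0.    1.28 -0.3 ] F [-0.1  0.6 -2.3] open 13.8
rot to vertical [-0.001  0.006  0.   ]
```

```bash
python3 -m handwheel '[{"dp":[2,-11,-10],"rot":[-0.001,0.006,0]},{"dp":[1,-11,-20],"rot":[0,0,0]},{"dp":[0,0,-20],"rot":[0,0,0]},{"dp":[0,0,-20],"rot":[0,0,0]},{"dp":[0,0,0],"rot":[0,0,0]}]' >/dev/null; python3 st.py
python3 - <<'E'
from h import *
tp=ctrl.read_state()['tool_pos']*1000
for n in("top","side"):
    p,d=optics.capture(n);W=pts(n,d)*1000;cv2.imwrite(f"pics/{n}7.png",p)
    hsv=cv2.cvtColor(p,cv2.COLOR_BGR2HSV)
    g=(abs(hsv[...,0].astype(int)-65)<20)&(hsv[...,1]>120)&(hsv[...,2]>30)&(np.hypot(W[...,0]-548,W[...,1])<90)&(d>0)
    Q=W[g];print(n,g.sum(),"z hist",np.histogram(Q[:,2],bins=range(0,130,5)))
    zt=np.percentile(Q[:,2],60);t=Q[abs(Q[:,2]-zt)<4]
    A=np.c_[t[:,:2],np.ones(len(t))];c=np.linalg.lstsq(A,t[:,2],rcond=None)[0];print("top plane z",zt,"slope",c[:2].round(3))
    print("circ",cv2.minEnclosingCircle(t[:,:2].astype(np.float32)),"rect",rect(t/1000),"x",np.percentile(t[:,0],[1,99]),"y",np.percentile(t[:,1],[1,99]))
a=cv2.imread("pics/top7.png")[150:330,200:420];b=cv2.imread("pics/side7.png")[130:330,190:410]
cv2.imwrite("pics/c7.png",np.hstack([cv2.resize(a,(400,400)),cv2.resize(b,(400,400))]))
E
```

```text
13.55 [548.   -2.5  69.8] y ang 7.2 z [-0.001  0.    -1.   ] j [-0.22  0.52  1.51  0.    1.11 -0.35] F [ 0.   0.4 -1.8] open 14.1
rot to vertical [-0.    -0.001 -0.   ]
top 25 z hist (array([ 0,  0,  0,  0,  0,  0,  0,  0,  0,  0,  0,  0,  0,  0,  0,  0, 18,
        2,  0,  0,  0,  0,  0,  0,  0]), array([  0,   5,  10,  15,  20,  25,  30,  35,  40,  45,  50,  55,  60,
        65,  70,  75,  80,  85,  90,  95, 100, 105, 110, 115, 120, 125]))
top plane z 84.19875431549337 slope [ 0.08  -0.152]
circ ((543.9950561523438, 41.06002426147461), 5.325607776641846) rect (array([544. ,  41.9]), 179.4, array([10.5,  3.6])) x [538.79324641 549.23084828] y [40.06876801 43.64317302]
side 1009 z hist (array([  0,   0,   0,   0,   0,   0,   0,   0,   0,   0,   0,   0,   0,
         0,   0,   6, 120, 862,  11,   4,   1,   0,   0,   3,   1]), array([  0,   5,  10,  15,  20,  25,  30,  35,  40,  45,  50,  55,  60,
        65,  70,  75,  80,  85,  90,  95, 100, 105, 110, 115, 120, 125]))
top plane z 87.36975195072698 slope [ 0.006 -0.017]
circ ((548.3400268554688, 1.8985466957092285), 45.011112213134766) rect (array([548.1,   5.8]), 106.1, array([79.9, 78.2])) x [513.54116231 588.71066298] y [-33.75809312  44.05883905]
```

View pics/c7.png

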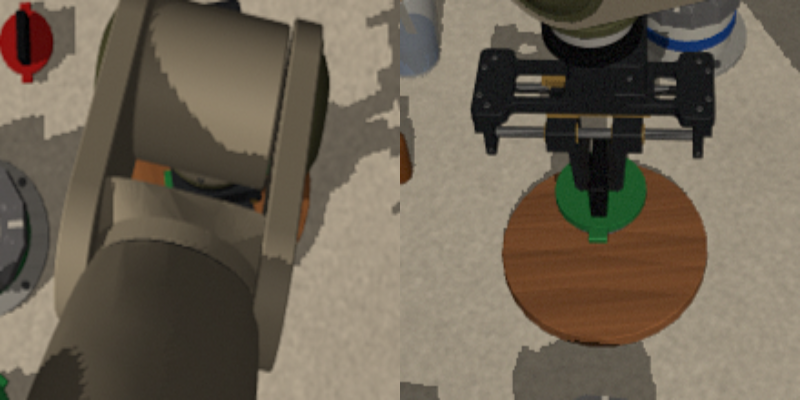

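The cover hangs level, with its disc top at z ≈ 87 (underside about 69 mm) and its axis about 2 mm from the board centre. I'll lower it about 51 mm, gently at the end.

```bash
python3 -m handwheel '[{"dp":[-1,2,-12],"rot":[0,0,0]},{"dp":[0,0,-12],"rot":[0,0,0]},{"dp":[0,0,-10],"rot":[0,0,0]},{"dp":[0,0,-6],"rot":[0,0,0]},{"dp":[0,0,-3],"rot":[0,0,0]}]' >/dev/null; python3 st.py
python3 -m handwheel '[{"dp":[0,0,-2],"rot":[0,0,0]},{"dp":[0,0,-1],"rot":[0,0,0]},{"dp":[0,0,0],"rot":[0,0,0]},{"dp":[0,0,0],"rot":[0,0,0]},{"dp":[0,0,0],"rot":[0,0,0]}]' >/dev/null; python3 st.py
```

```text
14.15 [ 5.496e+02 -2.000e-01  2.820e+01] y ang 7.2 z [ 0.008 -0.002 -1.   ] j [-0.22  0.58  1.56  0.    1.   -0.34] F [ 0.2 -0.1 -3. ] open 13.5
rot to vertical [0.002 0.008 0.   ]
14.65 [ 5.50e+02 -3.00e-01  2.52e+01] y ang 7.2 z [ 0.009 -0.002 -1.   ] j [-0.22  0.58  1.56  0.    0.99 -0.34] F [-0.2 -0.2 -1.9] open 13.8
rot to vertical [0.002 0.009 0.   ]
```

```bash
python3 -m handwheel '[{"dp":[-1,0,-2],"rot":[0.002,0.009,0]},{"dp":[0,0,-1],"rot":[0,0,0]},{"dp":[0,0,-1],"rot":[0,0,0]},{"dp":[0,0,0],"rot":[0,0,0]},{"dp":[0,0,0],"rot":[0,0,0]}]' >/dev/null; python3 st.py
python3 -m handwheel '[{"dp":[0,0,-1],"rot":[0,0,0]},{"dp":[0,0,0],"rot":[0,0,0]},{"dp":[0,0,0],"rot":[0,0,0]},{"dp":[0,0,0],"rot":[0,0,0]},{"dp":[0,0,0],"rot":[0,0,0]}]' >/dev/null; python3 st.py
```

```text
15.15 [ 5.491e+02 -4.000e-01  2.120e+01] y ang 7.2 z [-0.  0. -1.] j [-0.22  0.59  1.56  0.    0.99 -0.34] F [-0.3  0.8 -2. ] open 14.2
rot to vertical [-0. -0. -0.]
15.65 [ 5.491e+02 -4.000e-01  2.020e+01] y ang 7.2 z [-0.  0. -1.] j [-0.22  0.59  1.56  0.    0.99 -0.34] F [-0.5  0.2 -1.5] open 14.1
rot to vertical [-0. -0. -0.]
```

```bash
python3 -m handwheel '[{"dp":[0,0,-0.7],"rot":[0,0,0]},{"dp":[0,0,0],"rot":[0,0,0]},{"dp":[0,0,0],"rot":[0,0,0]},{"dp":[0,0,0],"rot":[0,0,0]},{"dp":[0,0,0],"rot":[0,0,0]}]' >/dev/null; python3 st.py|head -1
python3 -m handwheel '[{"dp":[0,0,-0.5],"rot":[0,0,0]},{"dp":[0,0,0],"rot":[0,0,0]},{"dp":[0,0,0],"rot":[0,0,0]},{"dp":[0,0,0],"rot":[0,0,0]},{"dp":[0,0,0],"rot":[0,0,0]}]' >/dev/null; python3 st.py|head -1
```

```text
16.15 [ 5.493e+02 -4.000e-01  1.970e+01] y ang 7.2 z [ 0.  0. -1.] j [-0.22  0.59  1.56  0.    0.99 -0.34] F [-0.1  0.3 -2. ] open 13.6
16.65 [ 5.493e+02 -5.000e-01  1.960e+01] y ang 7.2 z [ 0.001 -0.    -1.   ] j [-0.22  0.59  1.56 -0.    0.99 -0.34] F [ 0.2  1.  -0.3] open 13.6
```

```bash
python3 -m handwheel '[{"dp":[0,0,-0.6],"rot":[0,0,0]},{"dp":[0,0,0],"rot":[0,0,0]},{"dp":[0,0,0],"rot":[0,0,0]},{"dp":[0,0,0],"rot":[0,0,0]},{"dp":[0,0,0],"rot":[0,0,0]}]' >/dev/null; python3 st.py|head -1
```

```text
17.15 [549.3  -0.6  19.6] y ang 7.2 z [ 0.001 -0.    -1.   ] j [-0.22  0.59  1.56 -0.    0.99 -0.34] F [-1.1 -0.7  1.2] open 13.9
```

The board is now carrying the cover (Fz went from −2 to +1.2 N and z stopped). Releasing, then straight up.

```bash
python3 -m handwheel '[{"dp":[0,0,0],"rot":[0,0,0]},{"dp":[0,0,0],"rot":[0,0,0]},{"dp":[0,0,0],"rot":[0,0,0]},{"dp":[0,0,0],"rot":[0,0,0]},{"dp":[0,0,0],"rot":[0,0,0]}]' 0.2 >/dev/null; python3 st.py|head -1
python3 -m handwheel '[{"dp":[0,0,5],"rot":[0,0,0]},{"dp":[0,0,10],"rot":[0,0,0]},{"dp":[0,0,20],"rot":[0,0,0]},{"dp":[0,0,25],"rot":[0,0,0]},{"dp":[0,0,25],"rot":[0,0,0]}]' >/dev/null; python3 st.py|head -1
python3 -m handwheel '[{"dp":[-20,0,25],"rot":[0,0,0]},{"dp":[-30,0,20],"rot":[0,0,0]},{"dp":[-35,0,10],"rot":[0,0,0]},{"dp":[-35,0,0],"rot":[0,0,0]},{"dp":[-30,0,0],"rot":[0,0,0]}]' >/dev/null; python3 st.py|head -1
python3 - <<'E'
from h import *
for n in("top","side"):
    p,d=optics.capture(n);W=pts(n,d)*1000;cv2.imwrite(f"pics/{n}8.png",p)
    hsv=cv2.cvtColor(p,cv2.COLOR_BGR2HSV)
    g=(abs(hsv[...,0].astype(int)-65)<20)&(hsv[...,1]>120)&(hsv[...,2]>30)&(np.hypot(W[...,0]-548,W[...,1])<90)&(d>0)
    t=W[g&(abs(W[...,2]-36)<4)];b=W[(p.max(2)<60)&(np.hypot(W[...,0]-548,W[...,1])<40)&(abs(W[...,2]-68)<4)]
    print(n,g.sum(),"disc z",np.median(W[g][:,2]),"bar",len(b),rect(b/1000) if len(b)>5 else "", "bar z",np.median(b[:,2]) if len(b) else "")
    if len(t)>5: print("disc x",np.percentile(t[:,0],[1,99]),"y",np.percentile(t[:,1],[1,99]))
a=cv2.imread("pics/top8.png");b=cv2.imread("pics/side8.png")
cv2.imwrite("pics/c8.png",np.hstack([cv2.resize(a,(400,300)),cv2.resize(b,(400,300))]))
E
```

```text
17.65 [549.7  -0.6  19.4] y ang 7.2 z [ 0.002 -0.001 -1.   ] j [-0.22  0.59  1.56 -0.    0.99 -0.34] F [-0.1  0.4 -0.8] open 51.7
18.15 [ 5.480e+02 -3.000e-01  1.069e+02] y ang 7.2 z [-0.004  0.001 -1.   ] j [-0.22  0.48  1.46 -0.    1.2  -0.34] F [ 0.4 -0.3 -0. ] open 53.0
18.65 [397.1  -0.8 171. ] y ang 7.3 z [ 0.01  -0.003 -1.   ] j [-0.3   0.15  1.76  0.    1.22 -0.43] F [-0.2  0.3  0.4] open 52.9
top 1112 disc z 35.75839915687118 bar 274 (array([549. ,  -2.4]), 97.0, array([58.8, 14.4])) bar z 67.6831969523779
disc x [521.94436457 586.77284509] y [-48.88523808  43.1995779 ]
side 1268 disc z 35.48994775162679 bar 251 (array([551.5,  -2.7]), 96.5, array([61.2, 14.1])) bar z 67.45395308094415
disc x [514.16953083 589.06492175] y [-40.41838602  44.78383813]
```

View pics/c8.png

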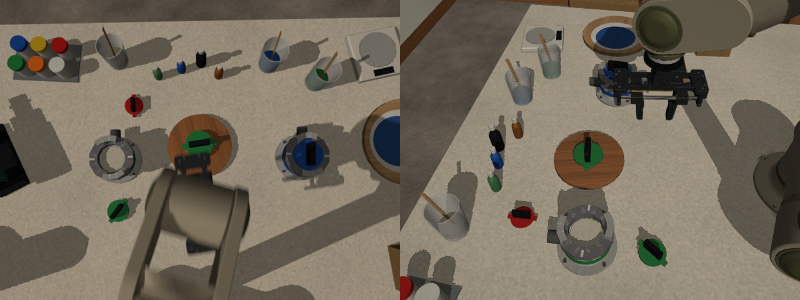

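The cover stands upright on the board (disc z 35.6 mm, 36 expected), about 2 mm from the centre. The pot is open at (115,158), and the blue cover is in place at (310,153). The arm is clear.

```bash
python3 -c "
from station import ctrl;print(ctrl.hand_in())"
```

```text
the job is handed in; nothing more can be done
None
```

I turned the green cover about 92° anticlockwise, lifted it off its pot and set it down on the round board. I let go only once the board was carrying it. The arm was about 150 mm away when I handed the job in at about 18.8 s.

- **Final check:** both cameras show the cover upright. The disc top is at 35.6 mm (36 expected) and the bar top at 67.6 mm (68 expected). The bar centre is at about (550, −2.5) mm, against a board centre of (548, −1.5) mm, so it is about 2 mm off. The blue cover looks untouched in the final picture. The wrist force readings I took stayed at about 3 N or less, and the two covers not in use look unmoved.
- **What failed or disagreed:** the first grasp closed on nothing, without contact. The cameras showed the fingertips about 36 mm higher than the reported TCP height implies, while x and y agreed. I corrected for that, and the second grasp closed on the bar at 14 mm, its true width. The two cameras disagreed by 2 to 3 mm on x and y, so I used their averages.

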